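# Pack the spice caddy and fit its handle

### The arm

A 6-joint arm with a two-finger parallel gripper is mounted at the origin on the work surface. World frame = base frame: x ahead of the robot, y to its left, z up, the work surface at z = 0. Lengths are in m, angles in rad, forces in N, time in s.
With the tool pointing down it reaches from about 0.375 to 0.975 m from the base axis. Payload 3.8 kg.
Tool frame: the origin (TCP) lies between the finger pads; the fingertips stand 8 mm ahead of it and the grasp point (between the pads) lies 11 mm behind it (tcp_to_tips is the distance from the TCP to the fingertips, in m); z points along the fingers, y is the line along which they close (so a half turn about z gives the same grasp; the last joint's range is limited). The gripper opens to 85 mm and grips with 20 to 120 N. Pads are 22 mm wide; open, the fingers measure 114 mm over their backs; the gripper's body (76 mm by 85 mm) begins 54 mm behind the grasp point. The pads swing forward as they close: fully open they stand 13 mm farther back than shut.
Start: joints at [1.142, 0.264, 1.604, -0, 1.274, -0.037], TCP at [0.258, 0.624, 0.239] pointing down, gripper open.
Joint ranges: [-2.63, 2.63], [-0.94, 2.18], [0.31, 2.57], [-1.31, 4.45], [0, 2.66], [-2.55, 2.55]. Speed limits (rad/s): [2.57, 2.57, 3.14, 3.14, 3.14, 3.14].

### API

Orientations are given as a rotation vector (axis times angle).
In Python, from workcell import * gives the robot as it stands.
- The arm moves only by the tool move_arm, never from a script. Its argument "series" is one flat list of numbers, 7 for each row, row after row: the finger opening in cm, from 0 to 8.54, then the shift along the tool's x, y, z in cm, then the turn, a rotation vector about the tool's x, y, z in degrees. A call has 1 to 5 rows; each row shifts and turns the commanded pose from where the row before left it, along the tool's axes as they then stand; what a row does not reach is not made up. A row lasts 1/8 s, in which the tool goes at most 62.5 mm and 10.7 degrees, less where a joint would pass 70% of its speed; a pose out of reach is approached as far as the arm can. A call is refused whole if a number of a shift passes 6.25 or a number of a turn 10.7, either way. A call with a gripper value outside its range is refused whole. The fingers move at their own pace and stop on an object; "grip_force" is the grip in N (left out, the last holds). Time passes only in rows, so rows that do not move let the fingers close. It gives the time, the measured TCP pose, the force, the opening and the grip force at its end, in the units of the state.
- read_state(): the state, without advancing time (a new reading comes with each control period).
- read_camera(name): name is "side" or "top"; returns the picture (400x640x3 uint8, red, green, blue); there is no depth.
- calibration(name): a dict with "camera_matrix" (3x3 intrinsics, pixels), "k1" (the pictures are not rectified: a ray, as slopes to the right and down, at radius r is drawn at 1 + k1 r^2 times it, then the intrinsics apply), "rvec" (rotation vector, rad) and "tvec" (3), from world to camera coordinates, as OpenCV has them. Camera axes: x right, y down, z forward; pixel columns grow to the right and rows downward; lengths in m; the calibration is good to about 2 mm. A picture is of the moment at which its call begins. calibration takes no time and is no camera call.
- finish_job(): hands the job in; it is judged then, once.
The state is a dict: "time": time; "q": joint angles; "joint_vel": joint speeds; "joint_torque": joint torques, N m; "tool_pos": TCP position; "tcp_rot": TCP orientation; "wrist_force": force on the tool from outside, world axes, zero at the start; "torque": the same for the moment, N m; "width": opening from 0.0 (shut) to 1.0 (fully open); "grip_force": force on a finger pad.
Only numpy, scipy, OpenCV 4.12 (cv2) and the standard library are available. Lean on these libraries where they do the work, as an engineer would, in place of code of your own. Each camera call takes 0.05 s, during which the arm holds its last target. There are 200 camera calls.

### The job

Get the white spice caddy ready: first take the stray lime out of it and put it in the wooden bowl, then stand every spice jar, tin and shaker that is out on the counter upright on the floor of the caddy's two bays, three to a bay at most. Last of all push the handle's sleeve over the spigot on the caddy until its flange sits flat on the wooden bridge, and let go. Leave the soap bottle, glass and mug alone.

Things in the scene. Friction and masses are not known exactly. Their poses are not given: they have to be found in the camera images.
- caddy: White counter caddy, 170 mm (along its x) by 164 mm, heavy, does not move. Origin at the centre of its underside. Outer walls 4 mm thick, 40 mm high. A wooden bridge 48 mm wide (y -24 to +24 mm), its top 25 mm above the counter, runs along the caddy's x axis through its middle and parts it into two open bays.
- spigot_base (a point): Foot of the steel spigot, on the top of the bridge at the caddy's centre, 25 mm above the counter, with the caddy's axes. The spigot is a fixed upright pin 18 mm in diameter and 40 mm tall (tip 65 mm above the counter); the top 6 mm taper to 10 mm diameter.
- bay_a (a point): Centre of the floor of the bay on the caddy's +y side, 51 mm from the caddy's centre and 6 mm above the counter, with the caddy's axes. The bay is 162 mm long inside (along x) and 54 mm wide (along y); it takes three items in a row, for example at x = -52, 0 and +52 mm.
- bay_b (a point): The same for the bay on the caddy's -y side.
- handle_knob (a point): Centre of the handle's wooden knob, an upright cylinder 34 mm in diameter and 36 mm tall at the handle's top, 94 to 130 mm above its underside.
- handle: The caddy's loose carrying handle, standing upright on the counter, 130 mm tall, about 160 g: steel sleeve 32 mm outside and 22 mm inside diameter (bore open below, 52 mm deep), foot flange 44 mm in diameter and 6 mm thick, 20 mm stem, wooden knob on top. Origin at the centre of the underside, z up its axis. Seated, its flange rests flat on the bridge, the sleeve round the spigot.
- lime: Green lime, a ball 40 mm in diameter, about 60 g, origin at its centre. At the start it lies in one bay of the caddy, within 30 mm of the middle of the bay's length. It rolls freely.
- bowl: Dark wooden bowl that does not move, 150 mm across the rim, 48 mm high, wall and floor about 6 mm. Origin at the centre of its underside.
- soap: Bystander: green dish-soap bottle, 56 mm diameter, 160 mm tall, standing. Origin at the centre of its underside. Leave it alone.
- tumbler: Bystander: drinking glass, 68 mm rim diameter, 90 mm tall. Origin at the centre of its underside. Leave it alone.
- mug: Bystander: blue mug, 76 mm diameter, 85 mm tall, handle on its +y side. Origin at the centre of its underside. Leave it alone.
- jar_red: Round glass spice jar with a wide red band and black cap, body 48 mm in diameter and 56 mm tall, about 130 g. On top of its shoulder (56 mm up) stands a round grip cap, 28 mm in diameter and 28 mm tall, so 84 mm overall; bottom-heavy. Origin at the centre of its underside, z up along its axis. One of up to six items to pack; it may be absent from a run.
- jar_yellow: Round glass spice jar with a wide yellow band and black cap, body 48 mm in diameter and 56 mm tall, about 130 g. On top of its shoulder (56 mm up) stands a round grip cap, 28 mm in diameter and 28 mm tall, so 84 mm overall; bottom-heavy. Origin at the centre of its underside, z up along its axis. One of up to six items to pack; it may be absent from a run.
- jar_green: Round glass spice jar with a wide green band and black cap, body 48 mm in diameter and 56 mm tall, about 130 g. On top of its shoulder (56 mm up) stands a round grip cap, 28 mm in diameter and 28 mm tall, so 84 mm overall; bottom-heavy. Origin at the centre of its underside, z up along its axis. One of up to six items to pack; it may be absent from a run.
- tin_blue: Square blue spice tin with a white cap, body 44 x 44 mm (sides along its x and y axes) and 56 mm tall, about 110 g. On top of its shoulder (56 mm up) stands a round grip cap, 28 mm in diameter and 28 mm tall, so 84 mm overall; bottom-heavy. Origin at the centre of its underside, z up along its axis. One of up to six items to pack; it may be absent from a run.
- tin_orange: Square orange spice tin with a white cap, body 44 x 44 mm (sides along its x and y axes) and 56 mm tall, about 110 g. On top of its shoulder (56 mm up) stands a round grip cap, 28 mm in diameter and 28 mm tall, so 84 mm overall; bottom-heavy. Origin at the centre of its underside, z up along its axis. One of up to six items to pack; it may be absent from a run.
- shaker: Round bare-aluminium shaker with a dark cap, body 42 mm in diameter and 56 mm tall, about 100 g. On top of its shoulder (56 mm up) stands a round grip cap, 28 mm in diameter and 28 mm tall, so 84 mm overall; bottom-heavy. Origin at the centre of its underside, z up along its axis. One of up to six items to pack; it may be absent from a run.

How it is judged:
By the outcome, as a careful person would: the job done as asked, in the order asked, and still so for the second after the job is handed in, with the robot touching nothing.
Of jar_red, jar_yellow, jar_green, tin_blue, tin_orange, shaker only 4 to 6 are there at a start; the rules pass over those that are not, and their reading is None.
At some moment in a run one of jar_red, jar_yellow, jar_green, tin_blue, tin_orange, shaker may be knocked a few centimetres aside while the robot is not near it.
It also fails if it takes over 210 s, if anything falls off the work surface, if the arm or the gripper's body presses on something with over 40 N, if the wrist force passes 120 N, or if a joint passes its speed limit or range.

## Working session

There is one attempt and no reset: what is moved stays moved. The work goes in short steps, Python scripts to look and compute and a tool call to move; the robot and the scene stay as the last step left them, time stands still between calls to the robot, and variables do not carry over. Pictures are saved under pics/ and viewed, at most 14 in all, crops included, and the job is handed in when it is done.

Besides the shell and the picture viewer there is one more tool, called after ">>>" in YAML: its name, and indented under it one key for each argument. move_arm: Moves the arm, as the interface text tells. Its arguments: {"type":"object","properties":{"series":{"type":"array"},"grip_force":{"type":"number"}},"required":["series"]}

```bash
ls; mkdir -p pics; python3 - <<'E'
from workcell import *
import cv2
for n in ("top","side"):
    im=read_camera(n); cv2.imwrite(f"pics/{n}0.png",im[:,:,::-1]); print(n,calibration(n))
print(read_state())
E
```

```text
pics
top {'camera_matrix': array([[505.37156353,   0.        , 317.27524663],
       [  0.        , 505.37156353, 189.90632791],
       [  0.        ,   0.        ,   1.        ]]), 'k1': -0.04288386933117398, 'rvec': array([ 2.17760931, -2.02170529,  0.23293595]), 'tvec': array([-0.04794115,  0.60486111,  1.16063393])}
side {'camera_matrix': array([[364.82631247,   0.        , 316.17340525],
       [  0.        , 364.82631247, 195.83989194],
       [  0.        ,   0.        ,   1.        ]]), 'k1': -0.08673658587402214, 'rvec': array([ 2.31527556, -0.65192638,  0.27841134]), 'tvec': array([-0.48703114,  0.2870989 ,  0.83171874])}
{'time': 0.1, 'q': array([ 1.14209996e+00,  2.64663273e-01,  1.60525500e+00,  3.22363649e-05,
        1.27371144e+00, -3.69399562e-02]), 'joint_vel': array([ 0.00061925, -0.00277337, -0.00011305, -0.00072647,  0.00021049,
        0.00145327]), 'joint_torque': array([ 1.19180284e-03, -5.16709507e+01, -3.68589520e+01,  4.81164011e-05,
        6.27531612e-03, -3.43360148e-05]), 'tool_pos': array([0.25746787, 0.62325886, 0.23808683]), 'tcp_rot': array([-0.61135894, -3.08102156,  0.00310181]), 'wrist_force': array([-0.80257089,  0.28724377, -0.05053869]), 'torque': array([-0.03600248, -0.00552748,  0.00936117]), 'grip_force': 0.0, 'width': 1.0001123959873586}
```

View pics/top0.png

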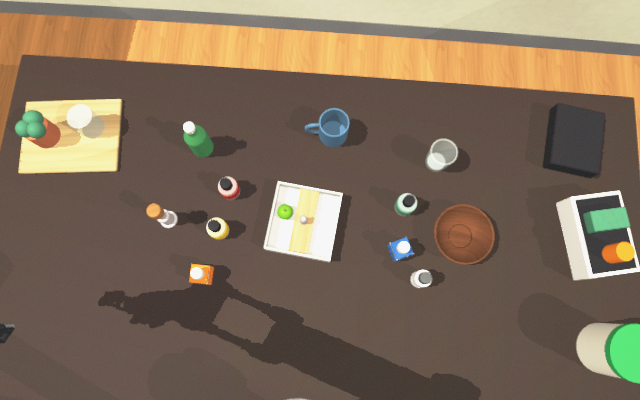

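View pics/side0.png

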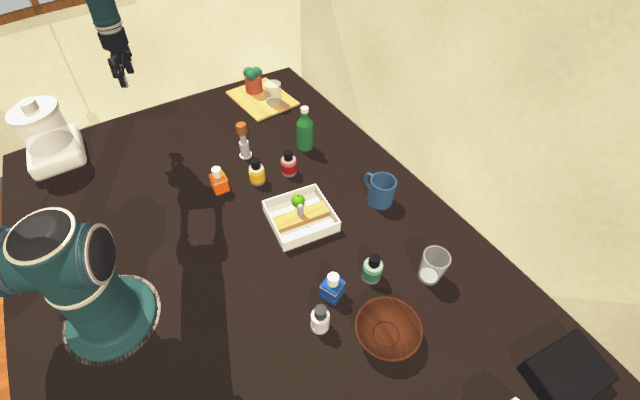

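The top view shows all six items: red (229,188), yellow (217,229), orange (201,273), green (405,204), blue (401,248) and shaker (421,279). The handle is at (162,215), the lime at (285,211) in the caddy's left bay, and the bowl at (464,235). I'll zoom in for exact pixels.

```bash
cat > h.py <<'E'
from workcell import *
import numpy as np, cv2
from scipy.spatial.transform import Rotation as R
from scipy.optimize import least_squares
C={n:calibration(n) for n in("top","side")}
def dist(c): return np.array([c["k1"],0,0,0,0.])
def proj(n,P):
    c=C[n]; return cv2.projectPoints(np.atleast_2d(np.float64(P)),c["rvec"],c["tvec"],c["camera_matrix"],dist(c))[0][:,0]
def back(n,uv,z):
    c=C[n]; p=cv2.undistortPoints(np.float64(uv).reshape(-1,1,2),c["camera_matrix"],dist(c))[:,0]
    Rm=cv2.Rodrigues(c["rvec"])[0]; o=-Rm.T@c["tvec"]; d=np.c_[p,np.ones(len(p))]@Rm
    return o+d*((z-o[2])/d[:,2])[:,None]
def tri(a,b):
    f=lambda X:np.r_[proj("top",X)[0]-a,proj("side",X)[0]-b]
    r=least_squares(f,[.6,0,.05]); return r.x,np.abs(r.fun).max()
def snap(n,name,box=None,s=1):
    im=read_camera(n)[:,:,::-1]
    if box: im=im[box[1]:box[3],box[0]:box[2]]
    cv2.imwrite(f"pics/{name}.png",cv2.resize(im,None,fx=s,fy=s,interpolation=cv2.INTER_CUBIC))
E
python3 - <<'E'
from h import *
im=cv2.imread("pics/top0.png"); 
a=im[170:310,140:350]; b=im[170:310,340:500]
cv2.imwrite("pics/t1.png",cv2.resize(np.hstack([a]),None,fx=3.8,fy=3.8,interpolation=2))
cv2.imwrite("pics/t2.png",cv2.resize(b,None,fx=4,fy=4,interpolation=2))
im=cv2.imread("pics/side0.png");cv2.imwrite("pics/s1.png",cv2.resize(im[110:360,195:445],None,fx=2.4,fy=2.4,interpolation=2))
E
```

```text
(no output)
```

View pics/t1.png

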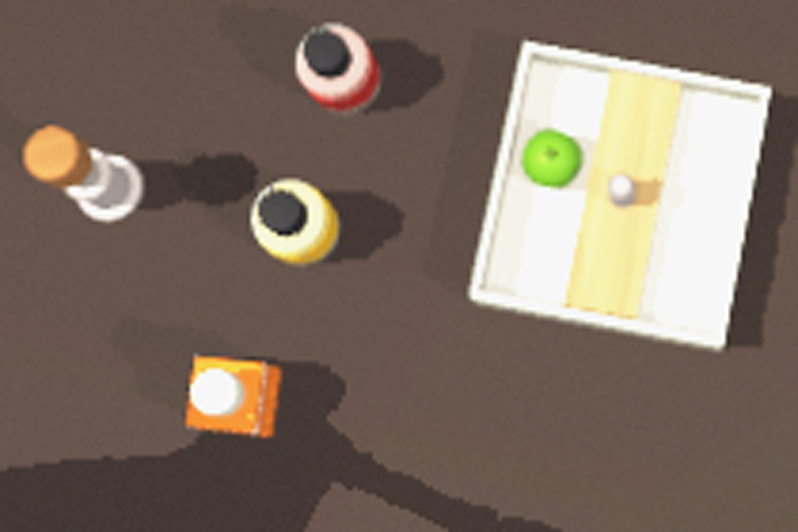

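View pics/t2.png

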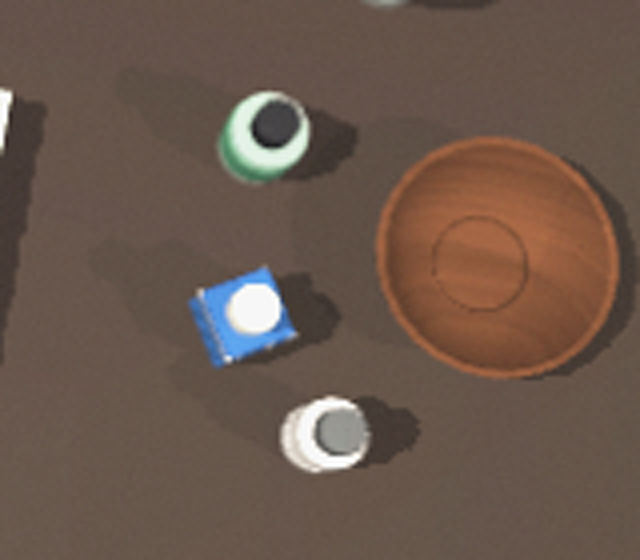

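View pics/s1.png

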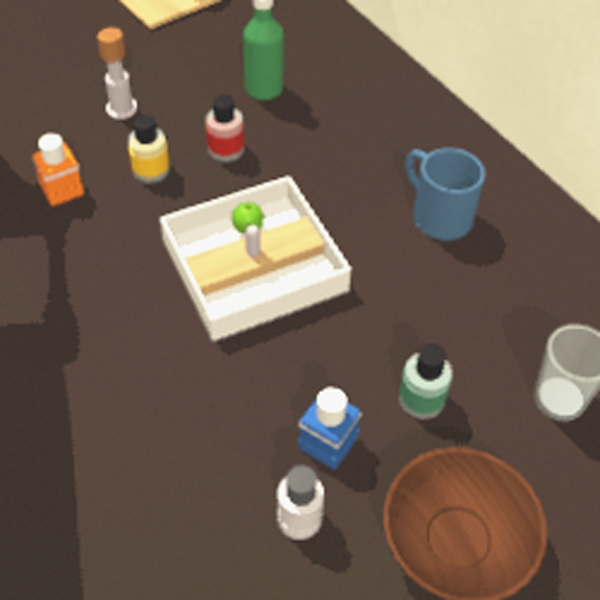

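The crops give cap-top, caddy-corner, spigot, knob and bowl-rim pixels. In t1: red cap (325,51), yellow (282,212), orange (216,392), knob (56,155). In t2: green (276,123), blue (255,308), shaker (342,430), bowl (498,257).

```bash
python3 - <<'E'
from h import *
np.set_printoptions(precision=4,suppress=True)
t1=lambda p:(np.array(p)+.5)/3.8-.5+[140,170]
t2=lambda p:(np.array(p)+.5)/4-.5+[340,170]
s1=lambda p:(np.array(p)+.5)/2.4-.5+[195,110]
for n,p,z in [("red",t1((325,51)),.084),("yel",t1((282,212)),.084),("ora",t1((216,392)),.084),("knob",t1((56,155)),.13),("flange",t1((107,188)),.006),
 ("grn",t2((276,123)),.084),("blu",t2((255,308)),.084),("shk",t2((342,430)),.084),("bowl",t2((498,257)),.048),("lime",t1((552,158)),.026),("spig",t1((621,186)),.065)]:
    print(n,back("top",p,z)[0][:2])
for n,p,z in [("red",(224,105),.084),("yel",(146,125),.084),("ora",(51,141),.084),("knob",(111,36),.13),("grn",(432,354),.084),("blu",(332,394),.084),("shk",(302,475),.084),("spig",(253,230),.065),("lime",(248,217),.026)]:
    print("side",n,back("side",s1(p),z)[0][:2])
c=back("top",t1([(524,40),(772,87),(722,350),(470,298)]),.04)[:,:2];print(c,c.mean(0))
e=np.linalg.norm(c-np.roll(c,-1,0),axis=1);print(e)
for n,c,k in(("cad",c,0),("ora",back("top",t1([(196,355),(270,362),(262,436),(187,428)]),.056),0),("blu",back("top",t2([(190,298),(267,267),(297,335),(216,366)]),.056),0)):
    d=np.roll(c,-1,0)-c; print(n,np.degrees(np.arctan2(d[:,1],d[:,0])))
for n,xy in (("soap",(204,150)),("mug",(333,135)),("glass",(437,160))): print(n,back("top",xy,.0)[0][:2])
E
```

```text
red [0.6035 0.2193]
yel [0.499  0.2344]
ora [0.3857 0.2617]
knob [0.5167 0.3651]
flange [0.5171 0.3695]
grn [ 0.5939 -0.2231]
blu [ 0.4821 -0.2146]
shk [ 0.415  -0.2678]
bowl [ 0.5285 -0.3678]
lime [0.556  0.0741]
spig [0.5343 0.026 ]
side red [0.6026 0.2137]
side yel [0.5006 0.23  ]
side ora [0.3879 0.2636]
side knob [0.5181 0.3638]
side grn [ 0.5964 -0.2239]
side blu [ 0.4867 -0.21  ]
side shk [ 0.418  -0.2655]
side spig [0.5354 0.0244]
side lime [0.5577 0.0762]
[[ 0.6307  0.0983]
 [ 0.6113 -0.0664]
 [ 0.4381 -0.0454]
 [ 0.4591  0.1173]] [0.5348 0.0259]
[0.1658 0.1744 0.1641 0.1727]
cad [-96.7291 173.1039  82.6568  -6.3148]
ora [ -90.9233 -179.5027   88.4841    0.0837]
blu [ -64.1343 -153.8521  114.7089   23.661 ]
soap [0.7071 0.3018]
mug [ 0.7735 -0.0326]
glass [ 0.7257 -0.3085]
```

```bash
cat >> h.py <<'E'
cad=np.array([.5347,.0255]); cang=-6.6
u=np.array([np.cos(np.radians(cang)),np.sin(np.radians(cang))]); v=np.array([-u[1],u[0]])
def at(x,y): return cad+x*u+y*v   # caddy xy -> world
def pose():
    s=read_state(); Rm=R.from_rotvec(s["tcp_rot"]).as_matrix()
    return s,Rm,np.degrees(np.arctan2(Rm[1,1],Rm[0,1]))
def plan(p,ang):  # from the present pose: turn about tool z (deg), then tool shift (cm)
    s,Rm,a=pose(); p=np.asarray(p)
    t=(a-ang+90)%180-90
    Rn=Rm@R.from_rotvec([0,0,np.radians(t)]).as_matrix()
    print(f"t={s['time']:.2f} pos={s['tool_pos'].round(4)} ang={a:.1f} tilt={np.degrees(np.arccos(-Rm[2,2])):.1f} w={s['width']*8.54:.2f} F={s['wrist_force'].round(1)} g={s['grip_force']:.0f} q={s['q'].round(2)}")
    print(f"  turn {t:.1f}; shift",((p-s["tool_pos"])@Rn*100).round(2))
E
python3 - <<'E'
from h import *
plan([.557,.0755,.12],-6.6)
E
```

```text
t=0.10 pos=[0.2575 0.6233 0.2381] ang=67.6 tilt=0.1 w=8.54 F=[-0.8  0.3 -0.1] g=0 q=[ 1.14  0.26  1.61  0.    1.27 -0.04]
  turn 74.2; shift [-50.95  36.06  11.88]
```

>>> move_arm:
  series: [8,0,0,0,0,0,10.6,8,0,0,0,0,0,10.6,8,0,0,0,0,0,10.6,8,0,0,0,0,0,10.6,8,0,0,0,0,0,10.6]

```text
time: 0.72
tool_pos: [0.2575, 0.6234, 0.2385]
tcp_rot: [1.93, 2.479, -0.002]
wrist_force: [-0.3, -0.6, 0.2]
width: 0.932
grip_force: 0.0
```

>>> move_arm:
  series: [8,0,0,0,0,0,10.6,8,0,0,0,0,0,10.6,6,-4.6,3.3,0,0,0,0,6,-4.6,3.3,0,0,0,0,6,-4.6,3.3,0,0,0,0]

```text
time: 1.35
tool_pos: [0.3404, 0.4736, 0.2386]
tcp_rot: [2.345, 2.09, -0.001]
wrist_force: [2.0, -0.3, 0.5]
width: 0.704
grip_force: 0.0
```

>>> move_arm:
  series: [6,-4.6,3.3,0,0,0,0,6,-4.6,3.3,0,0,0,0,6,-4.6,3.3,0,0,0,0,6,-4.6,3.3,0,0,0,0,6,-4.6,3.3,0,0,0,0]

```text
time: 1.98
tool_pos: [0.4777, 0.226, 0.2389]
tcp_rot: [-2.346, -2.089, 0.0]
wrist_force: [1.7, 0.0, 0.3]
width: 0.7
grip_force: 0.0
```

>>> move_arm:
  series: [6,-4.6,3.3,0,0,0,0,6,-4.6,3.3,4,0,0,0,6,-4.6,3.3,4,0,0,0,6,0,0,0,0,0,0,6,0,0,0,0,0,0]

```text
time: 2.6
tool_pos: [0.554, 0.0891, 0.167]
tcp_rot: [-2.347, -2.087, 0.001]
wrist_force: [-0.2, 0.4, 0.5]
width: 0.705
grip_force: 0.0
```

```bash
python3 - <<'E'
from h import *
plan([.557,.0755,.023],-6.6)
snap("top","m1",(230,150,390,290),4)
E
```

```text
t=2.60 pos=[0.554  0.0891 0.167 ] ang=-6.7 tilt=0.1 w=6.02 F=[-0.2  0.4  0.5] g=0 q=[0.11 0.11 1.93 0.   1.11 0.23]
  turn -0.1; shift [-1.32  0.47 14.39]
```

View pics/m1.png

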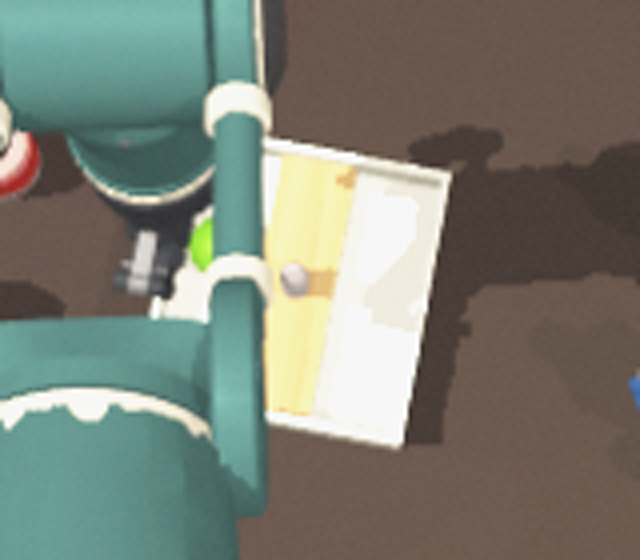

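>>> move_arm:
  series: [6.2,-1.3,0.5,4,0,0,0,6.2,0,0,4,0,0,0,6.2,0,0,4,0,0,0,6.2,0,0,2.4,0,0,0,6.2,0,0,0,0,0,0]

```text
time: 3.28
tool_pos: [0.5563, 0.0769, 0.0223]
tcp_rot: [-2.343, -2.09, 0.003]
wrist_force: [-0.0, 0.4, 0.7]
width: 0.725
grip_force: 0.0
```

>>> move_arm:
  series: [3.4,0,0,0,0,0,0,3.4,0,0,0,0,0,0,3.4,0,0,0,0,0,0,3.4,0,0,0,0,0,0,3.4,0,0,0,0,0,0]
  grip_force: 25

```text
time: 3.9
tool_pos: [0.5596, 0.0759, 0.0253]
tcp_rot: [2.346, 2.087, 0.005]
wrist_force: [-1.1, 1.6, 6.8]
width: 0.449
grip_force: 25.4
```

```bash
python3 - <<'E'
from h import *
plan([.557,.0755,.023],-6.6)
plan([.5285,-.3678,.20],-6.6)
E
```

```text
t=3.90 pos=[0.5596 0.0759 0.0253] ang=-6.7 tilt=0.2 w=3.84 F=[-1.1  1.6  6.8] g=25 q=[0.09 0.28 2.02 0.   0.84 0.21]
  turn -0.1; shift [-0.07 -0.26  0.23]
t=3.90 pos=[0.5596 0.0759 0.0253] ang=-6.7 tilt=0.2 w=3.84 F=[-1.1  1.6  6.8] g=25 q=[0.09 0.28 2.02 0.   0.84 0.21]
  turn -0.1; shift [-44.41   2.07 -17.52]
```

>>> move_arm:
  series: [3.4,0,0,-4,0,0,0,3.4,0,0,-5,0,0,0,3.4,-2.2,0.1,-5,0,0,0,3.4,-5.6,0.3,0,0,0,0,3.4,-5.6,0.3,0,0,0,0]

```text
time: 4.53
tool_pos: [0.5498, -0.0597, 0.1649]
tcp_rot: [2.343, 2.089, 0.003]
wrist_force: [0.2, -0.4, -1.0]
width: 0.45
grip_force: 25.6
```

>>> move_arm:
  series: [3.4,-5.6,0.3,0,0,0,0,3.4,-5.6,0.3,0,0,0,0,3.4,-5.6,0.3,0,0,0,0,3.4,-5.6,0.3,0,0,0,0,3.4,-5.6,0.3,0,0,0,0]

```text
time: 5.15
tool_pos: [0.5311, -0.3403, 0.1634]
tcp_rot: [2.347, 2.088, 0.0]
wrist_force: [2.2, 0.2, -0.8]
width: 0.451
grip_force: 25.6
```

>>> move_arm:
  series: [3.4,-3,0.2,0,0,0,0,3.4,0,0,3,0,0,0,3.4,0,0,5,0,0,0,3.4,0,0,3,0,0,0,3.4,0,0,0,0,0,0]

```text
time: 5.78
tool_pos: [0.5275, -0.3666, 0.0497]
tcp_rot: [-2.341, -2.084, 0.002]
wrist_force: [0.6, 0.8, -0.7]
width: 0.451
grip_force: 25.6
```

```bash
python3 - <<'E'
from h import *
plan([.5285,-.3678,.045],-6.6)
E
```

```text
t=5.78 pos=[ 0.5275 -0.3666  0.0497] ang=-6.7 tilt=0.4 w=3.85 F=[ 0.6  0.8 -0.7] g=26 q=[-0.65  0.38  1.83 -0.    0.94 -0.53]
  turn -0.1; shift [-0.11  0.12  0.47]
```

>>> move_arm:
  series: [3.4,0,0,1.5,0,0,0,3.4,0,0,0,0,0,0,5.5,0,0,0,0,0,0,5.5,0,0,0,0,0,0,5.5,0,0,0,0,0,0]

```text
time: 6.4
tool_pos: [0.5306, -0.3686, 0.0389]
tcp_rot: [2.346, 2.088, 0.0]
wrist_force: [0.4, -0.6, -1.1]
width: 0.642
grip_force: 0.0
```

>>> move_arm:
  series: [5.5,0,0,-4,0,0,0,5.5,0,0,-4,0,0,0,5.5,0,0,-4,0,0,-10,5.5,0,0,-4,0,0,-10,5.5,0,0,-1,0,0,-10]

```text
time: 7.02
tool_pos: [0.532, -0.3697, 0.213]
tcp_rot: [1.714, 2.624, -0.001]
wrist_force: [-0.3, 0.2, -0.3]
width: 0.648
grip_force: 0.0
```

>>> move_arm:
  series: [5.5,0,0,0,0,0,-10,5.5,0,0,0,0,0,-10,5.5,0,0,0,0,0,-10,5.5,0,0,0,0,0,-10,5.5,0,0,0,0,0,-10]

```text
time: 7.65
tool_pos: [0.5302, -0.3683, 0.2084]
tcp_rot: [0.446, 3.109, -0.0]
wrist_force: [0.5, 0.1, -0.2]
width: 0.644
grip_force: 0.0
```

>>> move_arm:
  series: [5.5,0,0,0,0,0,-10,5.5,0,0,0,0,0,0]

```text
time: 7.9
tool_pos: [0.5302, -0.3683, 0.2084]
tcp_rot: [0.185, 3.136, -0.0]
wrist_force: [0.5, 0.4, -0.4]
width: 0.646
grip_force: 0.0
```

```bash
python3 - <<'E'
from h import *
plan([.595,-.2235,.068],83.4)
snap("top","m2",(340,120,540,310),3)
E
```

```text
t=7.90 pos=[ 0.5302 -0.3683  0.2084] ang=83.2 tilt=0.0 w=5.52 F=[ 0.5  0.4 -0.4] g=0 q=[-0.65  0.23  1.7   0.    1.21 -2.1 ]
  turn -0.2; shift [-4.77 15.13 14.04]
```

View pics/m2.png

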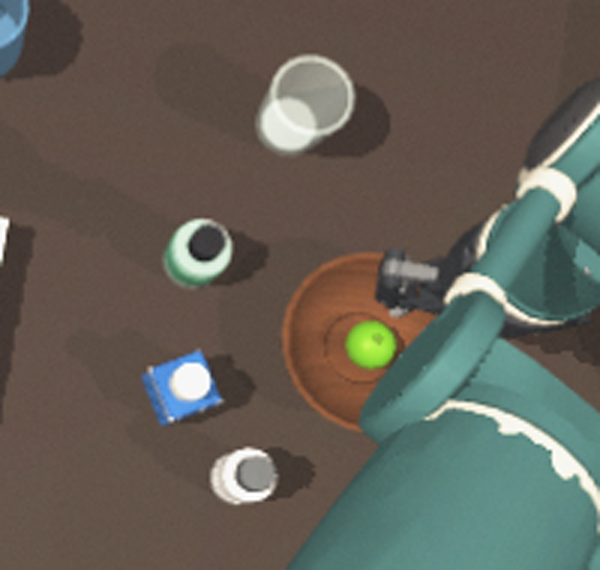

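The lime rests in the bowl (370,345 in the crop), and the green, blue and shaker items haven't moved. Next is the green jar.

>>> move_arm:
  series: [5.5,-1.6,5,0,0,0,0,5.5,-1.6,5,0,0,0,0,5.5,-1.6,5.1,3,0,0,0,5.5,0,0,4,0,0,0,5.5,0,0,4,0,0,0]

```text
time: 8.57
tool_pos: [0.5962, -0.2229, 0.0977]
tcp_rot: [0.184, 3.135, -0.001]
wrist_force: [0.3, -0.8, -0.5]
width: 0.641
grip_force: 0.0
```

>>> move_arm:
  series: [5.5,0,0,3,0,0,0,5.5,0,0,0,0,0,0,2,0,0,0,0,0,0,2,0,0,0,0,0,0,2,0,0,0,0,0,0]
  grip_force: 40

```text
time: 9.2
tool_pos: [0.597, -0.2247, 0.0705]
tcp_rot: [0.183, 3.132, -0.002]
wrist_force: [0.8, 0.4, 4.7]
width: 0.312
grip_force: 39.9
```

>>> move_arm:
  series: [2,0,0,0,0,0,0,2,0,0,0,0,0,0]

```text
time: 9.45
tool_pos: [0.597, -0.2247, 0.0705]
tcp_rot: [0.182, 3.132, -0.002]
wrist_force: [0.7, -0.7, 5.6]
width: 0.312
grip_force: 40.0
```

```bash
python3 - <<'E'
from h import *
plan([.595,-.2235,.068],83.4)
plan([*at(.053,-.051),.20],83.4)
E
```

```text
t=9.45 pos=[ 0.597  -0.2247  0.0705] ang=83.3 tilt=0.2 w=2.67 F=[ 0.7 -0.7  5.6] g=40 q=[-0.4   0.34  1.84 -0.    0.96 -1.85]
  turn -0.1; shift [0.22 0.09 0.25]
t=9.45 pos=[ 0.597  -0.2247  0.0705] ang=83.3 tilt=0.2 w=2.67 F=[ 0.7 -0.7  5.6] g=40 q=[-0.4   0.34  1.84 -0.    0.96 -1.85]
  turn -0.1; shift [  3.72  19.02 -12.99]
```

>>> move_arm:
  series: [2,0,0,-4,0,0,0,2,0,0,-5,0,0,0,2,0.9,4.8,-3.5,0,0,0,2,0.9,4.8,0,0,0,0,2,0.9,4.8,0,0,0,0]

```text
time: 10.07
tool_pos: [0.5852, -0.0766, 0.1942]
tcp_rot: [0.184, 3.135, -0.0]
wrist_force: [-1.0, 0.2, -1.1]
width: 0.311
grip_force: 39.7
```

>>> move_arm:
  series: [2,1,4.6,0,0,0,0,2,0,0,0,0,0,0,2,0,0,3,0,0,0,2,0,0,0,0,0,0,2,0,0,0,0,0,0]

```text
time: 10.7
tool_pos: [0.5807, -0.0316, 0.1635]
tcp_rot: [-0.184, -3.136, 0.0]
wrist_force: [0.5, 0.0, -0.8]
width: 0.312
grip_force: 39.8
```

```bash
python3 - <<'E'
from h import *
plan([*at(.053,-.051),.078],83.4)
snap("side","m3",(245,80,395,260),3.2)
E
```

```text
t=10.70 pos=[ 0.5807 -0.0316  0.1635] ang=83.3 tilt=0.0 w=2.67 F=[ 0.5  0.  -0.8] g=40 q=[-0.1   0.15  1.89 -0.    1.11 -1.55]
  turn -0.1; shift [-0.07  0.05  8.55]
```

View pics/m3.png

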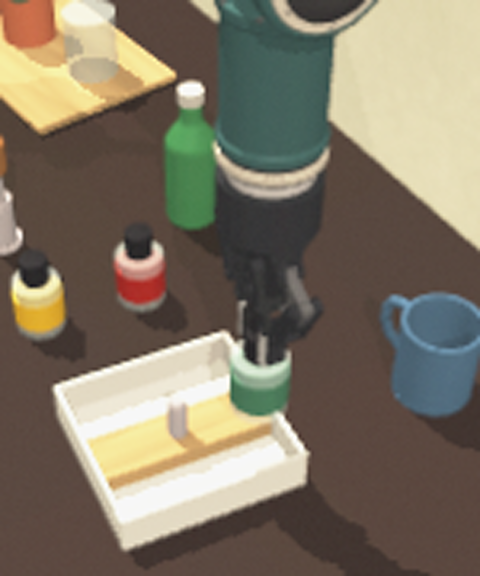

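>>> move_arm:
  series: [2,0,0,2.5,0,0,0,2,0,0,2.5,0,0,0,2,0,0,1.8,0,0,0,2,0,0,1.0,0,0,0,2,0,0,0.7,0,0,0]

```text
time: 11.38
tool_pos: [0.5811, -0.0311, 0.0782]
tcp_rot: [0.182, 3.136, -0.0]
wrist_force: [-0.0, 0.3, -0.7]
width: 0.31
grip_force: 39.8
```

>>> move_arm:
  series: [2,0,0,0,0,0,0]

```text
time: 11.5
tool_pos: [0.5806, -0.0309, 0.0781]
tcp_rot: [-0.182, -3.136, -0.0]
wrist_force: [-0.1, -0.1, -1.0]
width: 0.317
grip_force: 39.8
```

>>> move_arm:
  series: [2,0,0,0.2,0,0,0,4.2,0,0,0,0,0,0,4.2,0,0,0,0,0,0,4.2,0,0,-2,0,0,0,4.2,0,0,-4,0,0,0]

```text
time: 12.12
tool_pos: [0.5792, -0.0307, 0.1361]
tcp_rot: [-0.182, -3.133, -0.0]
wrist_force: [0.9, 0.3, -0.3]
width: 0.492
grip_force: 0.0
```

>>> move_arm:
  series: [5.5,0,0,-6,0,0,0,5.5,0,0,0,0,0,0]

```text
time: 12.38
tool_pos: [0.5855, -0.0313, 0.2049]
tcp_rot: [0.181, 3.122, -0.001]
wrist_force: [-0.0, -0.1, -0.3]
width: 0.642
grip_force: 0.0
```

```bash
python3 - <<'E'
from h import *
plan([.4165,-.2667,.071],83.4)
E
```

```text
t=12.38 pos=[ 0.5855 -0.0313  0.2049] ang=83.4 tilt=0.8 w=5.48 F=[-0.  -0.1 -0.3] g=0 q=[-0.1   0.11  1.85 -0.    1.17 -1.55]
  turn -0.0; shift [ 14.28 -25.33  13.18]
```

>>> move_arm:
  series: [5.5,2.8,-5,0,0,0,0,5.5,2.8,-5,0,0,0,0,5.5,2.8,-5,0,0,0,0,5.5,2.8,-5,0,0,0,0,5.5,2.8,-5.2,2,0,0,0]

```text
time: 13.0
tool_pos: [0.4126, -0.2671, 0.1785]
tcp_rot: [0.181, 3.132, -0.005]
wrist_force: [0.4, 0.8, 0.1]
width: 0.639
grip_force: 0.0
```

>>> move_arm:
  series: [5.5,0,0,3,0,0,0,5.5,0,0,0,0,0,0,5.5,0,0,0,0,0,0]

```text
time: 13.38
tool_pos: [0.413, -0.2649, 0.1471]
tcp_rot: [0.181, 3.136, -0.001]
wrist_force: [-0.2, 0.6, -0.2]
width: 0.649
grip_force: 0.0
```

```bash
python3 - <<'E'
from h import *
plan([.4165,-.2667,.071],83.4)
snap("top","m4",(140,120,540,310),2)
E
```

```text
t=13.38 pos=[ 0.413  -0.2649  0.1471] ang=83.4 tilt=0.1 w=5.54 F=[-0.2  0.6 -0.2] g=0 q=[-0.62 -0.01  2.09  0.    1.06 -2.08]
  turn -0.0; shift [-0.36 -0.14  7.61]
```

View pics/m4.png

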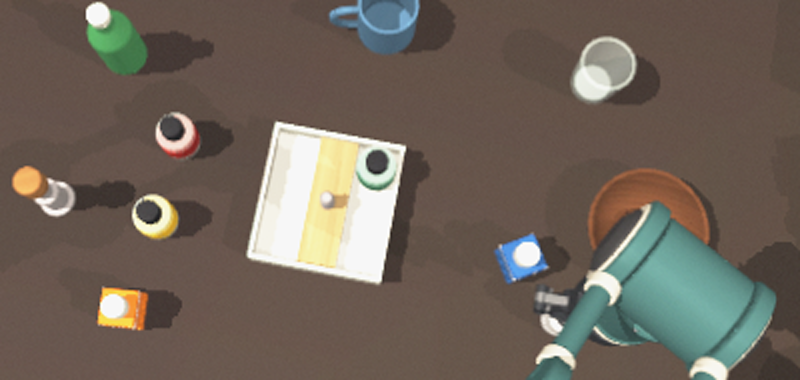

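The green jar stands in bay b (375,165 in the crop), and the others are where they were. Now the shaker.

>>> move_arm:
  series: [5.5,-0.4,-0.1,3,0,0,0,5.5,0,0,3,0,0,0,5.5,0,0,1.6,0,0,0,5.5,0,0,0,0,0,0,2,0,0,0,0,0,0]

```text
time: 14.05
tool_pos: [0.4174, -0.2669, 0.0714]
tcp_rot: [0.181, 3.135, -0.002]
wrist_force: [0.9, 0.1, -0.0]
width: 0.44
grip_force: 0.0
```

>>> move_arm:
  series: [2,0,0,0,0,0,0,2,0,0,0,0,0,0,2,0,0,0,0,0,0,2,0,0,0,0,0,0]

```text
time: 14.55
tool_pos: [0.4174, -0.2673, 0.0717]
tcp_rot: [0.182, 3.134, -0.003]
wrist_force: [-1.1, -0.4, 5.7]
width: 0.312
grip_force: 39.8
```

```bash
python3 - <<'E'
from h import *
plan([*at(0,-.051),.19],83.4)
E
```

```text
t=14.55 pos=[ 0.4174 -0.2673  0.0717] ang=83.3 tilt=0.2 w=2.66 F=[-1.1 -0.4  5.7] g=40 q=[-0.62  0.1   2.14  0.    0.9  -2.07]
  turn -0.1; shift [ -8.32  25.32 -11.84]
```

>>> move_arm:
  series: [2,0,0,-4,0,0,0,2,0,0,-4,0,0,0,2,0,0,-4,0,0,0,2,-1.7,5,0,0,0,0,2,-1.7,5.1,0,0,0,0]

```text
time: 15.18
tool_pos: [0.4622, -0.1697, 0.1911]
tcp_rot: [0.186, 3.134, -0.001]
wrist_force: [0.7, -0.4, -1.7]
width: 0.306
grip_force: 40.0
```

>>> move_arm:
  series: [2,-1.7,5.1,0,0,0,0,2,-1.6,5.1,0,0,0,0,2,-1.6,5,0,0,0,0,2,0,0,3,0,0,0,2,0,0,0,0,0,0]

```text
time: 15.8
tool_pos: [0.5253, -0.0238, 0.1573]
tcp_rot: [-0.179, -3.13, -0.0]
wrist_force: [0.5, 0.1, -0.7]
width: 0.313
grip_force: 40.1
```

>>> move_arm:
  series: [2,0,0,0,0,0,0,2,0,0,0,0,0,0]

```text
time: 16.05
tool_pos: [0.5285, -0.0255, 0.1613]
tcp_rot: [0.184, 3.134, -0.0]
wrist_force: [-0.2, -1.2, -0.3]
width: 0.313
grip_force: 40.1
```

```bash
python3 - <<'E'
from h import *
plan([*at(0,-.051),.0785],83.4)
E
```

```text
t=16.05 pos=[ 0.5285 -0.0255  0.1613] ang=83.3 tilt=0.1 w=2.67 F=[-0.2 -1.2 -0.3] g=40 q=[-0.1   0.05  2.   -0.    1.09 -1.55]
  turn -0.1; shift [-0.01  0.04  8.28]
```

>>> move_arm:
  series: [2,0,0,3,0,0,0,2,0,0,3,0,0,0,2,0,0,1.5,0,0,0,2,0,0,0.8,0,0,0,2,0,0,0,0,0,0]

```text
time: 16.68
tool_pos: [0.5291, -0.0252, 0.0781]
tcp_rot: [0.183, 3.134, -0.0]
wrist_force: [-0.3, 0.3, -1.1]
width: 0.31
grip_force: 40.2
```

>>> move_arm:
  series: [4,0,0,0,0,0,0,4,0,0,0,0,0,0,4,0,0,-2,0,0,0,4,0,0,-4,0,0,0,4,0,0,-6,0,0,0]

```text
time: 17.3
tool_pos: [0.5263, -0.0245, 0.1965]
tcp_rot: [-0.182, -3.132, -0.0]
wrist_force: [0.1, -0.5, -0.1]
width: 0.467
grip_force: 0.0
```

>>> move_arm:
  series: [5.5,0,0,0,0,0,10.4,5.5,0,0,0,0,0,10.4,5.5,0,0,0,0,0,10.4,5.5,0,0,0,0,0,10.4,5.5,0,0,0,0,0,10.4]

```text
time: 17.92
tool_pos: [0.5281, -0.0247, 0.1975]
tcp_rot: [1.546, 2.734, 0.001]
wrist_force: [0.1, 1.1, -0.7]
width: 0.64
grip_force: 0.0
```

>>> move_arm:
  series: [5.5,0,0,0,0,0,10.4,5.5,0,0,0,0,0,10.4,5.5,0,0,0,0,0,10.4,5.5,0,0,0,0,0,10.4,5.5,0,0,0,0,0,10.4]

```text
time: 18.55
tool_pos: [0.5281, -0.0246, 0.1975]
tcp_rot: [2.589, 1.78, 0.001]
wrist_force: [0.1, -0.7, -0.5]
width: 0.644
grip_force: 0.0
```

>>> move_arm:
  series: [5.5,0,0,0,0,0,10.6,5.5,0,0,0,0,0,10.6,5.5,0,0,0,0,0,10.6,5.5,0,0,0,0,0,10.6,5.5,0,0,0,0,0,2]

```text
time: 19.18
tool_pos: [0.5281, -0.0247, 0.1975]
tcp_rot: [3.067, 0.679, 0.001]
wrist_force: [-0.1, 0.3, -0.6]
width: 0.643
grip_force: 0.0
```

```bash
python3 - <<'E'
from h import *
plan([.484,-.2123,.071],-65)
E
```

```text
t=19.18 pos=[ 0.5281 -0.0247  0.1975] ang=-65.0 tilt=0.0 w=5.49 F=[-0.1  0.3 -0.6] g=0 q=[-0.09  0.02  1.96  0.    1.16  1.04]
  turn -0.0; shift [-11.93  15.14  12.64]
```

>>> move_arm:
  series: [5.5,-3,3.8,0,0,0,0,5.5,-3,3.8,0,0,0,0,5.5,-3,3.8,0,0,0,0,5.5,-2.9,3.7,2,0,0,0,5.5,0,0,3,0,0,0]

```text
time: 19.8
tool_pos: [0.4844, -0.2155, 0.1483]
tcp_rot: [3.064, 0.676, 0.005]
wrist_force: [-0.6, 0.8, 0.1]
width: 0.644
grip_force: 0.0
```

>>> move_arm:
  series: [5.5,0,0,0,0,0,0,5.5,0,0,0,0,0,0]

```text
time: 20.05
tool_pos: [0.4843, -0.2117, 0.148]
tcp_rot: [3.067, 0.681, 0.001]
wrist_force: [0.7, 0.1, 0.7]
width: 0.646
grip_force: 0.0
```

```bash
python3 - <<'E'
from h import *
plan([.484,-.2123,.071],-65)
E
```

```text
t=20.05 pos=[ 0.4843 -0.2117  0.148 ] ang=-65.0 tilt=0.0 w=5.51 F=[0.7 0.1 0.7] g=0 q=[-0.46  0.06  2.01  0.    1.07  0.67]
  turn 0.0; shift [-0.06  0.04  7.7 ]
```

Descend, grip, lift and turn 31.6° to −96.6°.

>>> move_arm:
  series: [5.5,0,0,3,0,0,0,5.5,0,0,3,0,0,0,5.5,0,0,1.7,0,0,0,5.5,0,0,0,0,0,0,2,0,0,0,0,0,0]

```text
time: 20.68
tool_pos: [0.485, -0.2122, 0.0715]
tcp_rot: [3.066, 0.679, 0.003]
wrist_force: [0.3, -0.4, 0.6]
width: 0.446
grip_force: 0.0
```

>>> move_arm:
  series: [2,0,0,0,0,0,0,2,0,0,0,0,0,0,2,0,0,0,0,0,0,2,0,0,0,0,0,0]

```text
time: 21.18
tool_pos: [0.4852, -0.2126, 0.0718]
tcp_rot: [3.065, 0.678, 0.004]
wrist_force: [1.0, -1.3, 5.7]
width: 0.313
grip_force: 39.9
```

>>> move_arm:
  series: [2,0,0,-4,0,0,0,2,0,0,-4,0,0,0,2,0,0,-4,0,0,10.5,2,0,0,0,0,0,10.5,2,0,0,0,0,0,10.6]

```text
time: 21.8
tool_pos: [0.4837, -0.2118, 0.1907]
tcp_rot: [3.136, -0.192, 0.001]
wrist_force: [-0.4, -0.5, -1.4]
width: 0.312
grip_force: 40.0
```

>>> move_arm:
  series: [2,0,0,0,0,0,0,2,0,0,0,0,0,0]

```text
time: 22.05
tool_pos: [0.4834, -0.2117, 0.1897]
tcp_rot: [-3.136, 0.177, 0.001]
wrist_force: [-0.8, 0.1, -1.2]
width: 0.31
grip_force: 40.0
```

```bash
python3 - <<'E'
from h import *
plan([*at(-.053,-.051),.19],-96.6)
snap("side","m5",(270,200,430,370),3.2)
E
```

```text
t=22.05 pos=[ 0.4834 -0.2117  0.1897] ang=-96.5 tilt=0.1 w=2.64 F=[-0.8  0.1 -1.2] g=40 q=[-0.46  0.02  1.97  0.    1.15  1.22]
  turn 0.1; shift [ -2.93 -19.05  -0.02]
```

View pics/m5.png

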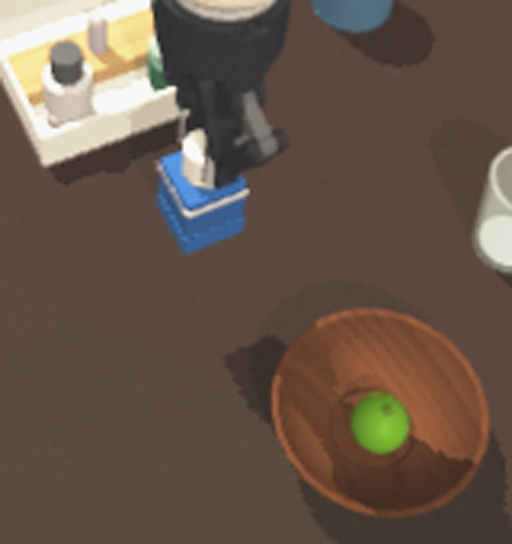

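```bash
python3 - <<'E'
from h import *
s5=lambda p:(np.array(p)+.5)/3.2-.5+[270,200]
w=back("side",s5((67,50)),.09)[0][:2]; d=w-cad; print("shaker caddy xy",d@u,d@v)
w=back("side",s5((97,22)),.065)[0][:2]; d=w-cad; print("spigot",d@u,d@v)
im=read_camera("top")[:,:,::-1]; cv2.imwrite("pics/m6.png",cv2.resize(im[120:310,140:440],None,fx=2.6,fy=2.6,interpolation=2))
E
```

```text
shaker caddy xy -0.04338830874706562 -0.042338657607259224
spigot -0.0009703985981322113 -0.004173832929385665
```

View pics/m6.png

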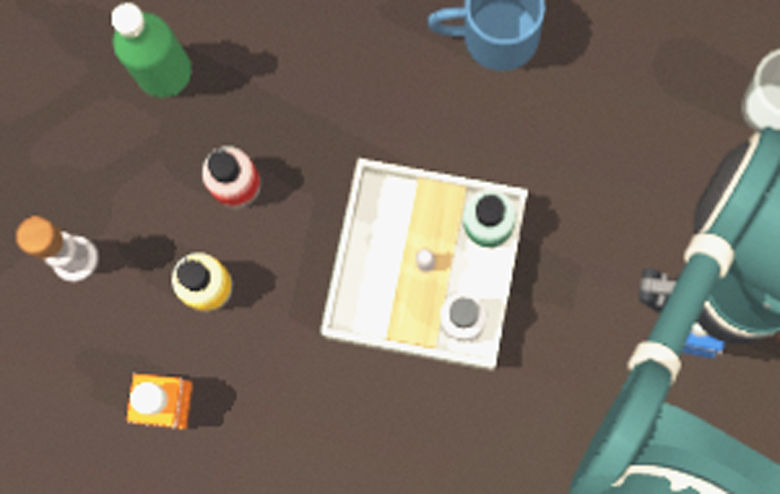

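```bash
python3 - <<'E'
from h import *
m6=lambda p:(np.array(p)+.5)/2.6-.5+[140,120]
for n,p,z in(("shk",(464,312),.09),("grn",(490,210),.09),("shk_sh",(463,317),.062),("grn_sh",(488,218),.062),("spig",(425,259),.065)):
    d=back("top",m6(p),z)[0][:2]-cad; print(n,d@u,d@v)
E
```

```text
shk -0.04683024092405923 -0.04523437416472839
grn 0.049560892845585645 -0.051040482084665564
shk_sh -0.048013776038579675 -0.04470623360368724
grn_sh 0.04752080734496699 -0.050250313084804994
spig -0.0021193323810180177 -0.00011886676645609753
```

The shaker was knocked along the bay to x ≈ −44 mm; it is still upright and inside. The gap between it and the green jar is about 51 mm, so the blue tin goes in the middle.

```bash
python3 - <<'E'
from h import *
plan([*at(.0025,-.051),.19],-96.6)
E
```

```text
t=22.15 pos=[ 0.4835 -0.2117  0.1898] ang=-96.5 tilt=0.0 w=2.68 F=[ 0.3 -0.1 -1.4] g=40 q=[-0.46  0.02  1.97 -0.    1.15  1.23]
  turn 0.1; shift [  2.61 -19.06  -0.02]
```

>>> move_arm:
  series: [2,0.7,-4.8,0,0,0,0,2,0.7,-4.8,0,0,0,0,2,0.6,-4.8,0,0,0,0,2,0.6,-4.7,0,0,0,0,2,0,0,3,0,0,0]

```text
time: 22.78
tool_pos: [0.535, -0.0223, 0.1627]
tcp_rot: [-3.136, 0.173, -0.011]
wrist_force: [0.5, -1.1, -1.5]
width: 0.309
grip_force: 40.2
```

>>> move_arm:
  series: [2,0,0,0,0,0,0,2,0,0,0,0,0,0]

```text
time: 23.02
tool_pos: [0.5318, -0.0255, 0.1605]
tcp_rot: [3.136, -0.182, -0.0]
wrist_force: [0.1, -0.0, -1.1]
width: 0.308
grip_force: 40.2
```

```bash
python3 - <<'E'
from h import *
plan([*at(.0025,-.051),.078],-96.6)
snap("side","m7",(265,100,395,250),4)
E
```

```text
t=23.02 pos=[ 0.5318 -0.0255  0.1605] ang=-96.6 tilt=0.0 w=2.63 F=[ 0.1 -0.  -1.1] g=40 q=[-0.09  0.06  1.99 -0.    1.09  1.59]
  turn -0.0; shift [-0.04 -0.    8.25]
```

View pics/m7.png

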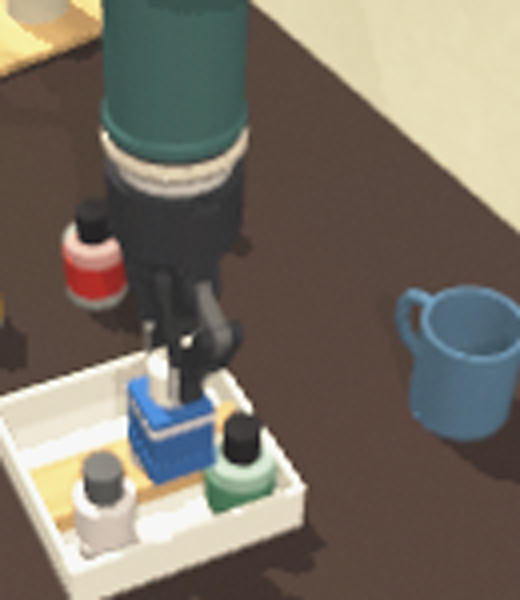

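```bash
python3 - <<'E'
from h import *
m=lambda p:(np.array(p)+.5)/4-.5+[265,100]
for n,p,z in(("shk",(104,461),.09),("grn",(243,423),.09),("tinL",(151,481),.089),("tinR",(215,463),.089),("tintopL",(142,420),.145),("tintopR",(214,402),.145),("capblue",(162,0),.173)):
    d=back("side",m(p),z)[0][:2]-cad; print(n,(d@u).round(4),(d@v).round(4))
E
```

```text
shk -0.0428 -0.0411
grn 0.0534 -0.0487
tinL -0.0216 -0.0682
tinR 0.0221 -0.0715
tintopL -0.0251 -0.0642
tintopR 0.0214 -0.0689
capblue 0.1597 0.3208
```

>>> move_arm:
  series: [2,0.3,0,0,0,0,0,2,0,0,2,0,0,0,2,0,0,1.5,0,0,0,2,0,0,0.5,0,0,0,2,0,0,0,0,0,0]

```text
time: 23.7
tool_pos: [0.5345, -0.0256, 0.1198]
tcp_rot: [-3.136, 0.182, 0.001]
wrist_force: [-0.2, -0.4, -2.0]
width: 0.313
grip_force: 40.2
```

>>> move_arm:
  series: [2,0,0,1.5,0,0,0,2,0,0,1.5,0,0,0,2,0,0,0.8,0,0,0,2,0,0,0.5,0,0,0,2,0,0,0,0,0,0]

```text
time: 24.32
tool_pos: [0.5355, -0.0257, 0.0778]
tcp_rot: [3.136, -0.182, 0.002]
wrist_force: [-0.2, 0.0, 1.8]
width: 0.305
grip_force: 40.4
```

>>> move_arm:
  series: [4,0,0,0,0,0,0,4,0,0,0,0,0,0,4,0,0,-2,0,0,0,4,0,0,-4,0,0,0,5.5,0,0,-6,0,0,0]

```text
time: 24.95
tool_pos: [0.5328, -0.0253, 0.196]
tcp_rot: [-3.136, 0.182, 0.008]
wrist_force: [0.4, -0.3, 0.5]
width: 0.642
grip_force: 0.0
```

>>> move_arm:
  series: [5.5,0,0,0,0,0,0,5.5,0,0,0,0,0,0]

```text
time: 25.2
tool_pos: [0.5347, -0.0254, 0.1972]
tcp_rot: [-3.136, 0.182, -0.001]
wrist_force: [0.1, -0.4, 0.1]
width: 0.643
grip_force: 0.0
```

```bash
python3 - <<'E'
from h import *
plan([.603,.217,.071],-96.6)
E
```

```text
t=25.20 pos=[ 0.5347 -0.0254  0.1972] ang=-96.6 tilt=0.0 w=5.49 F=[ 0.1 -0.4  0.1] g=0 q=[-0.09  0.03  1.95  0.    1.16  1.59]
  turn -0.0; shift [  3.99 -24.87  12.62]
```

>>> move_arm:
  series: [5.5,0.8,-5,0,0,0,0,5.5,0.8,-5,0,0,0,0,5.5,0.8,-5,0,0,0,0,5.5,0.8,-5,0,0,0,0,5.5,0.8,-4.9,2,0,0,0]

```text
time: 25.82
tool_pos: [0.6036, 0.2189, 0.1762]
tcp_rot: [3.136, -0.182, 0.0]
wrist_force: [0.8, 0.1, 0.8]
width: 0.643
grip_force: 0.0
```

>>> move_arm:
  series: [5.5,0,0,3,0,0,0,5.5,0,0,0,0,0,0,5.5,0,0,0,0,0,0]

```text
time: 26.2
tool_pos: [0.6026, 0.2166, 0.1463]
tcp_rot: [3.135, -0.183, -0.003]
wrist_force: [0.2, 0.4, -0.4]
width: 0.649
grip_force: 0.0
```

```bash
python3 - <<'E'
from h import *
plan([.603,.217,.071],-96.6)
im=read_camera("side"); cv2.imwrite("pics/x1.png",im[:,:,::-1])
E
```

```text
t=26.20 pos=[0.6026 0.2166 0.1463] ang=-96.7 tilt=0.1 w=5.54 F=[ 0.2  0.4 -0.4] g=0 q=[ 0.31  0.27  1.77 -0.    1.1   1.99]
  turn -0.1; shift [ 0.05 -0.05  7.53]
```

>>> move_arm:
  series: [5.5,0,0,3,0,0,0,5.5,0,0,3,0,0,0,5.5,0,0,1.5,0,0,0,5.5,0,0,0,0,0,0,2,0,0,0,0,0,0]

```text
time: 26.88
tool_pos: [0.6045, 0.2173, 0.0738]
tcp_rot: [-3.135, 0.183, -0.004]
wrist_force: [-0.0, -0.7, 0.5]
width: 0.444
grip_force: 0.0
```

>>> move_arm:
  series: [2,0,0,0,0,0,0,2,0,0,0,0,0,0,2,0,0,0,0,0,0,2,0,0,0,0,0,0]

```text
time: 27.38
tool_pos: [0.6047, 0.2179, 0.0741]
tcp_rot: [-3.135, 0.182, -0.005]
wrist_force: [1.1, 0.5, 6.2]
width: 0.311
grip_force: 39.7
```

```bash
python3 - <<'E'
from h import *
plan([*at(.053,.051),.19],-96.6)
E
```

```text
t=27.38 pos=[0.6047 0.2179 0.0741] ang=-96.6 tilt=0.2 w=2.65 F=[1.1 0.5 6.2] g=40 q=[0.31 0.35 1.82 0.   0.97 1.99]
  turn -0.0; shift [  0.59  14.8  -11.61]
```

>>> move_arm:
  series: [2,0,0,-4,0,0,0,2,0,0,-4,0,0,0,2,0,0,-4,0,0,0,2,0.2,5,0,0,0,0,2,0.2,5,0,0,0,0]

```text
time: 28.0
tool_pos: [0.5954, 0.1168, 0.1925]
tcp_rot: [3.136, -0.179, 0.001]
wrist_force: [0.1, 0.3, -1.2]
width: 0.31
grip_force: 40.0
```

>>> move_arm:
  series: [2,0.2,4.8,0,0,0,0,2,0,0,3,0,0,0,2,0,0,0,0,0,0,2,0,0,0,0,0,0]

```text
time: 28.5
tool_pos: [0.5919, 0.0698, 0.1622]
tcp_rot: [3.136, -0.181, -0.001]
wrist_force: [0.9, 0.3, -1.4]
width: 0.312
grip_force: 40.1
```

```bash
python3 - <<'E'
from h import *
plan([*at(.053,.051),.08],-96.6)
E
```

```text
t=28.50 pos=[0.5919 0.0698 0.1622] ang=-96.6 tilt=0.0 w=2.67 F=[ 0.9  0.3 -1.4] g=40 q=[ 0.08  0.18  1.86 -0.    1.11  1.76]
  turn -0.0; shift [ 0.13 -0.04  8.22]
```

>>> move_arm:
  series: [2,0.1,0,3,0,0,0,2,0,0,3,0,0,0,2,0,0,1.5,0,0,0,2,0,0,0.8,0,0,0,2,0,0,0,0,0,0]

```text
time: 29.12
tool_pos: [0.5944, 0.0699, 0.0804]
tcp_rot: [-3.136, 0.181, -0.004]
wrist_force: [0.1, -0.8, -2.2]
width: 0.306
grip_force: 40.0
```

>>> move_arm:
  series: [4,0,0,0,0,0,0,4,0,0,0,0,0,0,4,0,0,-2,0,0,0,4,0,0,-4,0,0,0,5.5,0,0,-6,0,0,0]

```text
time: 29.75
tool_pos: [0.5918, 0.0692, 0.1998]
tcp_rot: [3.136, -0.182, -0.005]
wrist_force: [0.1, 0.8, 0.6]
width: 0.641
grip_force: 0.0
```

>>> move_arm:
  series: [5.5,0,0,0,0,0,0,5.5,0,0,0,0,0,0]

```text
time: 30.0
tool_pos: [0.5935, 0.0693, 0.2008]
tcp_rot: [-3.136, 0.182, -0.004]
wrist_force: [-0.5, -0.2, -0.6]
width: 0.646
grip_force: 0.0
```

```bash
python3 - <<'E'
from h import *
plan([.4998,.232,.072],-96.6)
E
```

```text
t=30.00 pos=[0.5935 0.0693 0.2008] ang=-96.7 tilt=0.1 w=5.51 F=[-0.5 -0.2 -0.6] g=0 q=[ 0.07  0.14  1.82 -0.    1.18  1.76]
  turn -0.1; shift [-11.21 -15.08  12.86]
```

>>> move_arm:
  series: [5.5,-2.8,-3.8,0,0,0,0,5.5,-2.8,-3.8,0,0,0,0,5.5,-2.8,-3.8,0,0,0,0,5.5,-2.8,-3.7,2,0,0,0,5.5,0,0,3,0,0,0]

```text
time: 30.62
tool_pos: [0.4972, 0.2347, 0.1481]
tcp_rot: [-3.136, 0.176, 0.002]
wrist_force: [0.1, 0.1, -0.4]
width: 0.646
grip_force: 0.0
```

>>> move_arm:
  series: [5.5,0,0,0,0,0,0,5.5,0,0,0,0,0,0]

```text
time: 30.88
tool_pos: [0.4993, 0.2319, 0.149]
tcp_rot: [3.136, -0.183, -0.001]
wrist_force: [-0.3, -0.7, 0.4]
width: 0.647
grip_force: 0.0
```

```bash
python3 - <<'E'
from h import *
plan([.4998,.232,.072],-96.6)
E
```

```text
t=30.88 pos=[0.4993 0.2319 0.149 ] ang=-96.7 tilt=0.1 w=5.52 F=[-0.3 -0.7  0.4] g=0 q=[ 0.39  0.11  1.96 -0.    1.07  2.08]
  turn -0.1; shift [ 0.06 -0.02  7.7 ]
```

>>> move_arm:
  series: [5.5,0,0,3,0,0,0,5.5,0,0,3,0,0,0,5.5,0,0,1.7,0,0,0,5.5,0,0,0,0,0,0,2,0,0,0,0,0,0]

```text
time: 31.5
tool_pos: [0.5005, 0.2326, 0.0735]
tcp_rot: [-3.135, 0.183, -0.003]
wrist_force: [0.6, 0.3, 0.5]
width: 0.447
grip_force: 0.0
```

>>> move_arm:
  series: [2,0,0,0,0,0,0,2,0,0,0,0,0,0,2,0,0,0,0,0,0,2,0,0,0,0,0,0]

```text
time: 32.0
tool_pos: [0.5006, 0.2329, 0.0737]
tcp_rot: [-3.135, 0.182, -0.004]
wrist_force: [-0.2, 1.2, 7.1]
width: 0.309
grip_force: 39.7
```

```bash
python3 - <<'E'
from h import *
plan([*at(-.053,.051),.19],-96.6)
E
```

```text
t=32.00 pos=[0.5006 0.2329 0.0737] ang=-96.6 tilt=0.2 w=2.64 F=[-0.2  1.2  7.1] g=40 q=[ 0.39  0.19  2.02 -0.    0.92  2.08]
  turn -0.0; shift [  0.5   15.1  -11.65]
```

>>> move_arm:
  series: [2,0,0,-4,0,0,0,2,0,0,-4,0,0,0,2,0,0,-4,0,0,0,2,0.2,5,0,0,0,0,2,0.2,5,0,0,0,0]

```text
time: 32.62
tool_pos: [0.4916, 0.1319, 0.1927]
tcp_rot: [3.136, -0.179, 0.002]
wrist_force: [-0.3, -0.4, -1.2]
width: 0.313
grip_force: 39.7
```

>>> move_arm:
  series: [2,0.2,5.1,0,0,0,0,2,0,0,3,0,0,0,2,0,0,0,0,0,0,2,0,0,0,0,0,0]

```text
time: 33.12
tool_pos: [0.4878, 0.082, 0.1624]
tcp_rot: [-3.136, 0.181, 0.001]
wrist_force: [0.6, -0.7, -1.4]
width: 0.312
grip_force: 39.7
```

```bash
python3 - <<'E'
from h import *
plan([*at(-.053,.051),.08],-96.6)
E
```

```text
t=33.12 pos=[0.4878 0.082  0.1624] ang=-96.6 tilt=0.0 w=2.66 F=[ 0.6 -0.7 -1.4] g=40 q=[ 0.12 -0.02  2.06  0.    1.09  1.8 ]
  turn -0.0; shift [ 0.01 -0.03  8.24]
```

>>> move_arm:
  series: [2,0,0,3,0,0,0,2,0,0,3,0,0,0,2,0,0,1.5,0,0,0,2,0,0,0.8,0,0,0,2,0,0,0,0,0,0]

```text
time: 33.75
tool_pos: [0.4889, 0.0821, 0.08]
tcp_rot: [-3.136, 0.181, -0.003]
wrist_force: [-0.8, 0.4, -1.3]
width: 0.311
grip_force: 39.5
```

>>> move_arm:
  series: [4,0,0,0,0,0,0,4,0,0,0,0,0,0,4,0,0,-2,0,0,0,4,0,0,-4,0,0,0,5.5,0,0,-6,0,0,0]

```text
time: 34.38
tool_pos: [0.4861, 0.0813, 0.1987]
tcp_rot: [3.135, -0.182, -0.006]
wrist_force: [1.2, 1.0, 0.1]
width: 0.635
grip_force: 0.0
```

>>> move_arm:
  series: [5.5,0,0,0,0,0,-6,5.5,0,0,0,0,0,0]

```text
time: 34.62
tool_pos: [0.4883, 0.0816, 0.2004]
tcp_rot: [-3.141, 0.02, -0.004]
wrist_force: [-0.3, -0.0, 0.1]
width: 0.641
grip_force: 0.0
```

```bash
python3 - <<'E'
from h import *
plan([.387,.2625,.072],-90.5)
E
```

```text
t=34.62 pos=[0.4883 0.0816 0.2004] ang=-90.7 tilt=0.1 w=5.47 F=[-0.3 -0.   0.1] g=0 q=[ 0.12 -0.05  2.03 -0.    1.17  1.7 ]
  turn -0.2; shift [-10.32 -18.    12.82]
```

>>> move_arm:
  series: [5.5,-2.6,-4.5,0,0,0,0,5.5,-2.6,-4.5,0,0,0,0,5.5,-2.6,-4.5,0,0,0,0,5.5,-2.5,-4.5,2,0,0,0,5.5,0,0,3,0,0,0]

```text
time: 35.25
tool_pos: [0.3852, 0.2655, 0.1486]
tcp_rot: [-3.14, 0.014, -0.0]
wrist_force: [0.4, -0.1, -0.9]
width: 0.639
grip_force: 0.0
```

>>> move_arm:
  series: [5.5,0,0,0,0,0,0,5.5,0,0,0,0,0,0]

```text
time: 35.5
tool_pos: [0.387, 0.2624, 0.1492]
tcp_rot: [3.141, -0.02, -0.001]
wrist_force: [0.6, -0.2, -0.3]
width: 0.645
grip_force: 0.0
```

```bash
python3 - <<'E'
from h import *
plan([.387,.2625,.072],-90.5)
E
```

```text
t=35.50 pos=[0.387  0.2624 0.1492] ang=-90.7 tilt=0.0 w=5.51 F=[ 0.6 -0.2 -0.3] g=0 q=[ 0.54 -0.06  2.13 -0.    1.07  2.13]
  turn -0.2; shift [ 0.01 -0.01  7.72]
```

>>> move_arm:
  series: [5.5,0,0,3,0,0,0,5.5,0,0,3,0,0,0,5.5,0,0,1.7,0,0,0,5.5,0,0,0,0,0,0,2,0,0,0,0,0,0]

```text
time: 36.12
tool_pos: [0.388, 0.2632, 0.0734]
tcp_rot: [-3.14, 0.019, -0.003]
wrist_force: [0.6, -0.2, 0.2]
width: 0.445
grip_force: 0.0
```

>>> move_arm:
  series: [2,0,0,0,0,0,0,2,0,0,0,0,0,0,2,0,0,0,0,0,0,2,0,0,0,0,0,0]

```text
time: 36.62
tool_pos: [0.3883, 0.2637, 0.0737]
tcp_rot: [-3.14, 0.018, -0.005]
wrist_force: [-0.3, -0.6, 6.7]
width: 0.311
grip_force: 40.0
```

>>> move_arm:
  series: [2,0,0,-4,0,0,0,2,0,0,-4,0,0,0,2,0,0,-4,0,0,6,2,0,0,0,0,0,0,2,0,0,0,0,0,0]

```text
time: 37.25
tool_pos: [0.3861, 0.2624, 0.1912]
tcp_rot: [3.136, -0.181, -0.002]
wrist_force: [-0.4, -0.3, -1.8]
width: 0.308
grip_force: 40.0
```

```bash
python3 - <<'E'
from h import *
plan([*at(0,.051),.19],-96.6)
im=read_camera("top"); cv2.imwrite("pics/x2.png",im[:,:,::-1])
E
```

```text
t=37.25 pos=[0.3861 0.2624 0.1912] ang=-96.6 tilt=0.1 w=2.63 F=[-0.4 -0.3 -1.8] g=40 q=[ 0.54 -0.1   2.09 -0.    1.16  2.23]
  turn 0.0; shift [17.49 16.72  0.11]
```

>>> move_arm:
  series: [2,3.5,3.3,0,0,0,0,2,3.5,3.3,0,0,0,0,2,3.5,3.4,0,0,0,0,2,3.5,3.4,0,0,0,0,2,3.5,3.3,0,0,0,0]

```text
time: 37.92
tool_pos: [0.5407, 0.0752, 0.1896]
tcp_rot: [3.136, -0.182, -0.007]
wrist_force: [0.5, 1.4, -0.7]
width: 0.311
grip_force: 40.0
```

>>> move_arm:
  series: [2,0,0,3,0,0,0,2,0,0,0,0,0,0,2,0,0,0,0,0,0]

```text
time: 38.3
tool_pos: [0.5403, 0.0769, 0.1612]
tcp_rot: [3.136, -0.181, -0.004]
wrist_force: [0.1, -0.5, -0.4]
width: 0.314
grip_force: 40.0
```

```bash
python3 - <<'E'
from h import *
plan([*at(0,.051),.08],-96.6)
snap("side","m8",(245,90,375,270),3.3)
E
```

```text
t=38.30 pos=[0.5403 0.0769 0.1612] ang=-96.6 tilt=0.1 w=2.68 F=[ 0.1 -0.5 -0.4] g=40 q=[0.1  0.09 1.96 0.   1.1  1.78]
  turn -0.0; shift [0.05 0.07 8.12]
```

View pics/m8.png

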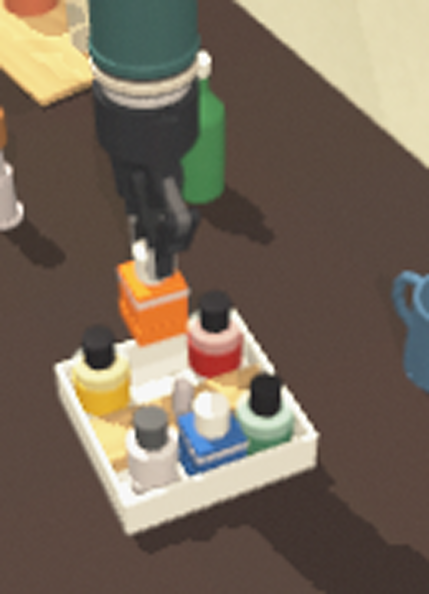

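All five placed items stand in their bays, and the orange tin hangs over its gap at (155,300 in the crop). Lowering it.

>>> move_arm:
  series: [2,0,0.1,3,0,0,0,2,0,0,3,0,0,0,2,0,0,1.4,0,0,0,2,0,0,0.8,0,0,0,2,0,0,0,0,0,0]

```text
time: 38.98
tool_pos: [0.5419, 0.0759, 0.0809]
tcp_rot: [-3.136, 0.182, -0.002]
wrist_force: [-0.2, 0.5, -1.0]
width: 0.308
grip_force: 40.1
```

>>> move_arm:
  series: [4,0,0,0,0,0,0,4,0,0,0,0,0,0,4,0,0,-2,0,0,0,4,0,0,-4,0,0,0,4,0,0,-6,0,0,0]

```text
time: 39.6
tool_pos: [0.5396, 0.0754, 0.1997]
tcp_rot: [3.136, -0.182, -0.006]
wrist_force: [0.9, 0.6, 0.4]
width: 0.468
grip_force: 0.0
```

>>> move_arm:
  series: [6,0,0,-4,0,0,0,6,0,0,0,0,0,0]

```text
time: 39.85
tool_pos: [0.5444, 0.0759, 0.2459]
tcp_rot: [-3.135, 0.182, -0.016]
wrist_force: [0.1, -0.4, 0.9]
width: 0.702
grip_force: 0.0
```

```bash
python3 - <<'E'
from h import *
plan([.5174,.3645,.20],-96.6)
E
```

```text
t=39.85 pos=[0.5444 0.0759 0.2459] ang=-96.7 tilt=0.6 w=6.00 F=[ 0.1 -0.4  0.9] g=0 q=[ 0.09  0.02  1.87 -0.    1.24  1.78]
  turn -0.1; shift [ -6.04 -28.35   4.59]
```

>>> move_arm:
  series: [6,-1.1,-5.6,0,0,0,0,6,-1.1,-5.6,0,0,0,0,6,-1.1,-5.7,0,0,0,0,6,-1.2,-5.7,0,0,0,0,6,-1.2,-5.7,0,0,0,0]

```text
time: 40.48
tool_pos: [0.5165, 0.3648, 0.239]
tcp_rot: [3.135, -0.182, -0.002]
wrist_force: [0.6, -0.4, 1.1]
width: 0.7
grip_force: 0.0
```

>>> move_arm:
  series: [6,0,0,4,0,0,0,6,0,0,0,0,0,0,6,0,0,0,0,0,0]

```text
time: 40.85
tool_pos: [0.5173, 0.3627, 0.2]
tcp_rot: [3.135, -0.183, -0.001]
wrist_force: [0.5, -0.2, 0.7]
width: 0.701
grip_force: 0.0
```

```bash
python3 - <<'E'
from h import *
plan([.5174,.3645,.105],-96.6)
E
```

```text
t=40.85 pos=[0.5173 0.3627 0.2   ] ang=-96.7 tilt=0.1 w=5.98 F=[ 0.5 -0.2  0.7] g=0 q=[ 0.57  0.21  1.74 -0.    1.19  2.26]
  turn -0.1; shift [ 0.   -0.19  9.5 ]
```

Grip, lift 4 mm to align, set down, release, and turn 90° for a second grip that centres the other axis.

>>> move_arm:
  series: [6,0,-0.2,3.5,0,0,0,6,0,0,3.5,0,0,0,6,0,0,2.5,0,0,0,6,0,0,0,0,0,0,2.6,0,0,0,0,0,0]

```text
time: 41.48
tool_pos: [0.5192, 0.3656, 0.1075]
tcp_rot: [-3.134, 0.184, -0.004]
wrist_force: [0.4, 0.4, -0.4]
width: 0.503
grip_force: 0.0
```

>>> move_arm:
  series: [2.6,0,0,0,0,0,0,2.6,0,0,0,0,0,0,2.6,0,0,0,0,0,0,2.6,0,0,-0.4,0,0,0,2.6,0,0,0,0,0,0]

```text
time: 42.1
tool_pos: [0.5173, 0.3652, 0.1092]
tcp_rot: [3.136, -0.182, -0.0]
wrist_force: [-0.3, 0.0, -2.0]
width: 0.387
grip_force: 39.7
```

>>> move_arm:
  series: [2.6,0,0,0,0,0,0,2.6,0,0,0.4,0,0,0,2.6,0,0,0,0,0,0,6,0,0,0,0,0,0,6,0,0,0,0,0,0]

```text
time: 42.72
tool_pos: [0.5174, 0.3652, 0.1047]
tcp_rot: [3.136, -0.182, -0.001]
wrist_force: [-0.1, -0.6, -0.8]
width: 0.704
grip_force: 0.0
```

>>> move_arm:
  series: [6,0,0,-3.5,0,0,0,6,0,0,-1.5,0,0,-10,6,0,0,0,0,0,-10,6,0,0,0,0,0,-10,6,0,0,0,0,0,-10]

```text
time: 43.35
tool_pos: [0.5173, 0.3652, 0.1545]
tcp_rot: [3.007, 0.91, -0.001]
wrist_force: [0.6, -0.7, -0.9]
width: 0.704
grip_force: 0.0
```

>>> move_arm:
  series: [6,0,0,0,0,0,-10,6,0,0,0,0,0,-10,6,0,0,0,0,0,-10,6,0,0,0,0,0,-10,6,0,0,0,0,0,-10]

```text
time: 43.98
tool_pos: [0.5173, 0.3651, 0.1544]
tcp_rot: [-2.34, -2.096, 0.002]
wrist_force: [-1.0, -0.6, -0.1]
width: 0.702
grip_force: 0.0
```

>>> move_arm:
  series: [6,0,0,0,0,0,0]

```text
time: 44.1
tool_pos: [0.5173, 0.3651, 0.1545]
tcp_rot: [-2.348, -2.087, 0.002]
wrist_force: [0.5, 1.0, -0.3]
width: 0.699
grip_force: 0.0
```

```bash
python3 - <<'E'
from h import *
plan([.5174,.3645,.105],-6.6)
E
```

```text
t=44.10 pos=[0.5173 0.3651 0.1545] ang=-6.8 tilt=0.1 w=5.97 F=[ 0.5  1.  -0.3] g=0 q=[ 0.58  0.25  1.78 -0.    1.11  0.69]
  turn -0.2; shift [-0.06  0.02  4.95]
```

>>> move_arm:
  series: [6,0,0,2.5,0,0,0,6,0,0,2.5,0,0,0,6,0,0,0,0,0,0,2.6,0,0,0,0,0,0,2.6,0,0,0,0,0,0]
  grip_force: 60

```text
time: 44.72
tool_pos: [0.5184, 0.366, 0.1067]
tcp_rot: [2.347, 2.088, 0.004]
wrist_force: [0.1, 0.6, -1.9]
width: 0.383
grip_force: 59.5
```

>>> move_arm:
  series: [2.6,0,0,0,0,0,0,2.6,0,0,0,0,0,0,2.6,0,0,-4,0,0,0,2.6,0,0,-5,0,0,0,2.6,0,0,-3,0,0,0]

```text
time: 45.35
tool_pos: [0.5183, 0.3658, 0.2278]
tcp_rot: [2.346, 2.088, 0.004]
wrist_force: [1.5, 0.7, -2.0]
width: 0.383
grip_force: 59.7
```

>>> move_arm:
  series: [2.6,0,0,0,0,0,0,2.6,0,0,0,0,0,0]

```text
time: 45.6
tool_pos: [0.5166, 0.3647, 0.2231]
tcp_rot: [-2.346, -2.089, 0.004]
wrist_force: [-0.8, -0.5, -2.5]
width: 0.384
grip_force: 59.8
```

```bash
python3 - <<'E'
from h import *
plan([.5348,.0255,.225],-6.6)
E
```

```text
t=45.60 pos=[0.5166 0.3647 0.2231] ang=-6.7 tilt=0.2 w=3.28 F=[-0.8 -0.5 -2.5] g=60 q=[ 0.58  0.2   1.72 -0.    1.23  0.69]
  turn -0.1; shift [-33.49   5.7   -0.14]
```

>>> move_arm:
  series: [2.6,-5.6,1,0,0,0,0,2.6,-5.6,1,0,0,0,0,2.6,-5.6,1,0,0,0,0,2.6,-5.6,0.9,0,0,0,0,2.6,-5.6,0.9,0,0,0,0]

```text
time: 46.22
tool_pos: [0.531, 0.0798, 0.222]
tcp_rot: [-2.344, -2.087, 0.006]
wrist_force: [0.6, 0.3, -2.2]
width: 0.384
grip_force: 59.8
```

>>> move_arm:
  series: [2.6,-5.5,0.9,0,0,0,0,2.6,0,0,2,0,0,0,2.6,0,0,0,0,0,0,2.6,0,0,0,0,0,0,2.6,0,0,0,0,0,0]

```text
time: 46.85
tool_pos: [0.5356, 0.0268, 0.2054]
tcp_rot: [2.345, 2.09, 0.0]
wrist_force: [0.7, -0.7, -1.4]
width: 0.378
grip_force: 59.9
```

```bash
python3 - <<'E'
from h import *
plan([.5348,.0255,.19],-6.6)
a=read_camera("side")[130:260,240:370,::-1];b=read_camera("top")[150:280,240:370,::-1]
cv2.imwrite("pics/m9.png",cv2.resize(np.hstack([a,b]),None,fx=3,fy=3,interpolation=2))
print(proj("side",[*cad,.065]),proj("side",[*cad,.025]))
E
```

```text
t=46.85 pos=[0.5356 0.0268 0.2054] ang=-6.6 tilt=0.0 w=3.23 F=[ 0.7 -0.7 -1.4] g=60 q=[0.   0.03 1.94 0.   1.18 0.12]
  turn 0.0; shift [-0.14 -0.07  1.54]
[[299.68639966 205.38050427]] [[299.94402433 214.84403486]]
```

View pics/m9.png

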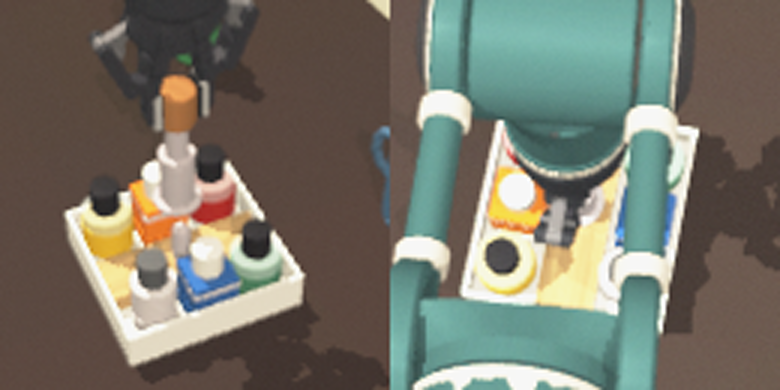

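```bash
python3 - <<'E'
from h import *
im=cv2.imread("pics/m9.png"); g=cv2.resize(im,None,fx=1/3,fy=1/3,interpolation=cv2.INTER_AREA).astype(int).sum(2)//3
for r in (43,45,47,50,53,56,60,64,68,71,74,77,79,81,83): print(r+130,g[r,48:74])
s,Rm,a=pose(); p=s["tool_pos"]; b=.0995
for z in (.15,.18,.2,.12,.1,.106): print(z,proj("side",[p[0],p[1],z]).round(2))
for z in (.065,.05,.035): print("sp",z,proj("side",[*cad,z]).round(2))
print("per-mm u,v:",[(proj("side",[p[0]+d,p[1]+e,.1])-proj("side",[p[0],p[1],.1])).round(2) for d,e in((.001,0),(0,.001))])
E
```

```text
173 [ 70  69  76  98 120 112  97 108 113 112 115 115 115 114 107  87  75  75
  75  75  74  75  75  74  75  75]
175 [ 74  73  72  70  71  69  93 134 158 166 168 167 169 164 137  84  74  74
  74  74  75  75  74  74  75  74]
177 [ 75  75  75  70  70  88 120 142 157 165 171 172 170 164 147 115  81  73
  75  74  73  71  71  71  73  73]
180 [ 75  71  67  74 165 237 236 192 160 165 171 172 170 163 175 222 228 146
  68  61  62  62  62  61  60  61]
183 [ 73  82 122 166 174 199 231 239 233 218 186 181 184 187 186 177 145  80
  55  63  65  64  63  63  60  54]
186 [241 249 247 247 241 188 154 160 169 177 182 182 179 172 170 164 146  99
  43  39  42  42  43  43  40  43]
190 [201 226 240 242 231 189 158 161 168 171 174 174 172 170 168 162 165 183
 176 128  81  70  53  81 136 179]
194 [190 197 211 232 237 197 157 159 165 168 171 172 171 168 165 158 163 196
 212 188 171 171 173 169 166 162]
198 [170 170 169 183 221 242 242 223 181 171 172 173 177 174 175 188 193 183
 144  92  87  92  93  93  90  87]
201 [170 151 144 150 160 169 182 183 183 178 180 176 174 171 158 132  95  83
  83  85  86  88  86  87  87  88]
204 [148 164 155 144 134 130 130 130 127 141 189 226 222 180 198 229 203 180
 167 142 116 125 140 145 153 162]
207 [123 130 130 131 130 131 130 129 139 161 185 188 196 193 177 158 146 145
 172 203 207 208 212 211 204 203]
209 [122 132 132 123 126 138 138 142 150 154 164 174 179 180 168 151 152 178
 207 217 222 222 223 224 220 211]
211 [137 158 169 141 141 151 164 166 163 158 165 172 178 175 164 183 231 245
 245 243 230 228 229 228 228 223]
213 [143 150 147 144 144 146 158 168 171 172 166 171 174 167 150 195 243 248
 247 247 247 246 239 229 229 226]
0.15 [[299.21 182.86]]
0.18 [[298.99 174.36]]
0.2 [[298.84 168.46]]
0.12 [[299.43 190.98]]
0.1 [[299.56 196.19]]
0.106 [[299.52 194.64]]
sp 0.065 [[299.69 205.38]]
sp 0.05 [[299.78 208.99]]
sp 0.035 [[299.88 212.53]]
per-mm u,v: [array([[ 0.32, -0.14]]), array([[-0.19, -0.23]])]
```

>>> move_arm:
  series: [2.6,-0.2,0,0,0,0,0,2.6,0,0,1.5,0,0,0,2.6,0,0,1.5,0,0,0,2.6,0,0,0.5,0,0,0,2.6,0,0,0,0,0,0]

```text
time: 47.58
tool_pos: [0.5345, 0.024, 0.169]
tcp_rot: [-2.346, -2.088, 0.002]
wrist_force: [-0.5, 0.3, -1.4]
width: 0.38
grip_force: 59.9
```

>>> move_arm:
  series: [2.6,0,0,0.3,0,0,0,2.6,0,0,0.3,0,0,0,2.6,0,0,0,0,0,0]

```text
time: 47.95
tool_pos: [0.5353, 0.024, 0.1641]
tcp_rot: [2.346, 2.089, 0.0]
wrist_force: [0.2, 0.5, -1.3]
width: 0.387
grip_force: 59.9
```

```bash
python3 - <<'E'
from h import *
plan([.5355,.0250,.13],-6.6)
print(read_state()["torque"].round(2))
E
```

```text
t=47.95 pos=[0.5353 0.024  0.1641] ang=-6.7 tilt=0.0 w=3.30 F=[ 0.2  0.5 -1.3] g=60 q=[-0.    0.06  1.98  0.    1.1   0.11]
  turn -0.1; shift [0.1  0.01 3.41]
[ 0.04 -0.03 -0.03]
```

>>> move_arm:
  series: [2.6,0.1,0,0.4,0,0,0,2.6,0,0,0.4,0,0,0,2.6,0,0,0,0,0,0]

```text
time: 48.32
tool_pos: [0.5351, 0.025, 0.1557]
tcp_rot: [-2.346, -2.089, 0.001]
wrist_force: [0.4, -0.2, -1.2]
width: 0.385
grip_force: 59.9
```

>>> move_arm:
  series: [2.6,0,0,0.4,0,0,0,2.6,0,0,0.4,0,0,0,2.6,0,0,0,0,0,0]

```text
time: 48.7
tool_pos: [0.5351, 0.025, 0.1476]
tcp_rot: [-2.346, -2.089, 0.001]
wrist_force: [0.8, -0.3, -1.5]
width: 0.385
grip_force: 59.9
```

Going in freely with no side force (base about 43 mm above the counter). The flange should seat at TCP z ≈ 0.130.

>>> move_arm:
  series: [2.6,0,0,0.5,0,0,0,2.6,0,0,0.5,0,0,0,2.6,0,0,0.3,0,0,0,2.6,0,0,0.2,0,0,0,2.6,0,0,0,0,0,0]

```text
time: 49.32
tool_pos: [0.5352, 0.025, 0.1329]
tcp_rot: [-2.346, -2.089, 0.001]
wrist_force: [0.4, -0.6, -1.7]
width: 0.38
grip_force: 59.9
```

>>> move_arm:
  series: [2.6,0,0,0.2,0,0,0,2.6,0,0,0,0,0,0]

```text
time: 49.58
tool_pos: [0.5356, 0.025, 0.1316]
tcp_rot: [2.346, 2.089, 0.001]
wrist_force: [-0.8, 0.2, 0.4]
width: 0.382
grip_force: 60.1
```

>>> move_arm:
  series: [2.6,0,0,0.1,0,0,0,2.6,0,0,0,0,0,0]

```text
time: 49.82
tool_pos: [0.5357, 0.0251, 0.1315]
tcp_rot: [2.346, 2.089, 0.001]
wrist_force: [-3.0, 0.2, 6.7]
width: 0.38
grip_force: 60.9
```

Seated (contact at TCP z 0.1315). Release, rise, and check.

>>> move_arm:
  series: [6,0,0,0,0,0,0,6,0,0,0,0,0,0,6,0,0,0,0,0,0,6,0,0,-3,0,0,0,6,0,0,-5,0,0,0]

```text
time: 50.45
tool_pos: [0.5333, 0.025, 0.2083]
tcp_rot: [-2.344, -2.086, 0.007]
wrist_force: [-0.0, 0.3, -0.7]
width: 0.702
grip_force: 0.0
```

>>> move_arm:
  series: [6,0,0,-5,0,0,0,6,5,0,0,0,0,0,6,5,0,0,0,0,0,6,5,0,0,0,0,0,6,5,0,0,0,0,0]

```text
time: 51.08
tool_pos: [0.5585, 0.2252, 0.26]
tcp_rot: [2.347, 2.089, -0.0]
wrist_force: [-0.2, -0.9, 0.1]
width: 0.699
grip_force: 0.0
```

>>> move_arm:
  series: [6,5,0,0,0,0,0,6,5,0,0,0,0,0,6,5,0,0,0,0,0,6,0,0,0,0,0,0,6,0,0,0,0,0,0]

```text
time: 51.7
tool_pos: [0.5756, 0.3724, 0.2594]
tcp_rot: [2.346, 2.089, -0.002]
wrist_force: [-0.6, -0.2, 0.0]
width: 0.701
grip_force: 0.0
```

```bash
python3 - <<'E'
from h import *
ims={n:read_camera(n) for n in C}
hsv={n:cv2.cvtColor(i,cv2.COLOR_RGB2HSV) for n,i in ims.items()}
for n in C:
    # knob: brown-orange near the predicted seated knob top
    c=proj(n,[*cad,.155])[0]; k=proj(n,[*cad,.137])[0]; print(n,"pred knob top",c.round(1),"mid",k.round(1))
    x,y=k.astype(int); H=hsv[n][y-14:y+15,x-14:x+15].astype(int)
    m=(H[:,:,0]>5)&(H[:,:,0]<20)&(H[:,:,1]>120)&(H[:,:,2]>120)
    ys,xs=np.nonzero(m); print(" knob px",xs.mean()+x-14,ys.mean()+y-14,len(xs),xs.min()+x-14,xs.max()+x-14,ys.min()+y-14,ys.max()+y-14)
    # caps expected, value at predicted cap-top centres
    for nm,q in dict(red=(.053,.051),ora=(0,.051),yel=(-.053,.051),grn=(.053,-.051),blu=(.004,-.051),shk=(-.044,-.046)).items():
        x,y=proj(n,[*at(*q),.09])[0].round().astype(int); print("  ",nm,ims[n][y-1:y+2,x-1:x+2].mean((0,1)).astype(int), "body",ims[n][tuple(proj(n,[*at(*q),.04])[0].round().astype(int)[::-1])])
    x,y=proj(n,[.5285,-.3678,.03])[0].astype(int); print("  lime green px",((lambda h:(h[:,:,0]>30)&(h[:,:,0]<75)&(h[:,:,1]>120))(hsv[n][y-25:y+26,x-25:x+26])).sum())
E
```

```text
top pred knob top [302.4 211.7] mid [302.6 213.1]
 knob px 298.7004048582996 213.59514170040487 247 288 310 205 227
   red [57 56 58] body [52 51 54]
   ora [247 247 247] body [247 247 247]
   yel [81 78 80] body [81 79 81]
   grn [76 74 75] body [79 79 80]
   blu [246 246 243] body [247 247 247]
   shk [116 117 113] body [117 118 115]
  lime green px 215
side pred knob top [299.1 181.9] mid [299.2 186.9]
 knob px 297.0973451327434 187.3716814159292 226 285 305 177 200
   red [46 44 44] body [212 158 144]
   ora [220 204 188] body [239 161 113]
   yel [70 66 66] body [236 224 159]
   grn [63 60 60] body [217 231 211]
   blu [243 241 235] body [ 61 103 153]
   shk [97 95 91] body [228 218 206]
  lime green px 272
```

```bash
python3 -c "
from workcell import *
print(finish_job())"
```

```text
the job is handed in; nothing more can be done
None
```

I handed the job in at about 52 s: the lime is in the bowl, all six items stand upright in the bays (three each), the handle's flange is down on the bridge and released, and the soap, glass and mug weren't touched. The shaker got knocked along its bay partway through, but it stayed upright, so I put the blue tin between it and the green jar.

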